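Centre the salt shaker on the portion scale and take the weight

ROBOT

A 7-joint arm with a two-finger parallel gripper is mounted at the origin on the work surface. World frame = base frame: x ahead of the robot, y to its left, z up, the work surface at z = 0. Lengths are in m, angles in rad, forces in N, time in s.
With the tool pointing down it reaches from about 0.4 to 0.85 m from the base axis. Payload 6.9 kg.
Tool frame: the origin (TCP) lies between the finger pads; the fingertips stand 19 mm ahead of it and the grasp point (between the pads) is the TCP; z points along the fingers, y is the line along which they close (so a half turn about z gives the same grasp; the last joint's range is limited). The gripper opens to 85 mm and grips with 20 to 120 N. Pads are 22 mm wide; open, the fingers measure 114 mm over their backs; the gripper's body (76 mm by 85 mm) begins 54 mm behind the grasp point. The pads swing forward as they close: fully open they stand 13 mm farther back than shut.
Start: joints at [-1.048, 0.507, -0.238, 1.5, 0.126, 1.149, -0.155], TCP at [0.254, 0.571, 0.25] pointing down, gripper open.
Joint ranges: [-3.08, 3.08], [-0.24, 2.05], [-1.43, 1.35], [0, 2.5], [-1.52, 4.66], [0.17, 1.96], [-2.89, 2.89]. Speed limits (rad/s): [2.39, 2.39, 3.14, 3.14, 3.14, 3.14, 3.14].

INTERFACE

Orientations are given as a unit quaternion [w, x, y, z].
In Python, from workcell import * gives the robot as it stands. Calls block until the motion is done:
- movep(position, orientation): joint-space move of the TCP to a pose.
- line_to(position, ori=None, velocity=0.15, guard=None): straight line of the TCP; ori=None keeps the orientation; velocity is the mean speed in m/s. With guard (N) it stops when the force on the tool has changed by that much, and returns True; else False.
- move_j(angles): joint-space move.
- move_gripper(opening, f_grip=None): finger opening in m; f_grip is the grip in N (None keeps the last); returns when the fingers have stopped.
- wait(seconds).
- ik(position, orientation): joint angles nearest the present ones, or None.
- grab_frame(name): name is "side" or "top" or "wrist"; returns the picture (400x640x3 uint8, red, green, blue); there is no depth.
- camera_info(name): a dict with "vfov" (degrees; the focal length in pixels is half the picture's height over the tangent of half this angle, whatever the lens; pixels are square), "cx", "cy" (the principal point, pixels), "view" (4x4, takes a point from world to camera coordinates). Camera axes: x right, y down, z forward; pixel columns grow to the right and rows downward; lengths in m; the calibration is good to about 2 mm. A picture is of the moment at which its call begins: read the wrist's pose just before it. camera_info takes no time and is no camera call; for the wrist camera it gives the pose at the moment of the call.
A pose or a line that the arm cannot do raises Unreachable and nothing moves.
- job_done(): hands the job in; it is judged then, once.
Readings, each from a call of its own:
- read_t(): time.
- read_joint_positions(): joint angles.
- read_qd(): joint speeds.
- read_joint_efforts(): joint torques, N m.
- read_tcp_pos(): TCP position.
- read_ee_rot(): TCP orientation.
- read_contact_force(): force on the tool from outside, world axes, zero at the start.
- read_ft_torque(): the same for the moment, N m.
- read_width(): finger opening in m.
- read_gripper_force(): force on a finger pad.
Only numpy, scipy, OpenCV 4.12 (cv2) and the standard library are available. Lean on these libraries where they do the work, as an engineer would, in place of code of your own. Each camera call takes 0.05 s, during which the arm holds its last target. There are 200 camera calls.

TASK

The wobbly salt shaker was left near the edge of the scale's round pan. With light fingertip taps, nudge it across the pan until it stands upright at the middle with its foot inside the marked ring, without gripping, lifting or tipping it over; then, with it left standing free, press the scale's key fully down and let it go. Leave the other things on the counter alone.

Things in the scene. Friction and masses are not known exactly. Their poses are not given: they have to be found in the camera images.
- shaker: the loose salt shaker: round white ceramic body with a steel dome lid, 62 mm high, no handle. Flat foot 40 mm across, widest (54 mm) from 16 to 24 mm above the foot, narrowing to 40 mm at 46 mm, lid 42 mm across up to 52 mm, then domed. About 0.16 kg, narrow-footed: it slides when pushed slowly at or below its widest part and topples when pushed near the lid. Origin at the centre of the underside of its foot, z up along its axis.
- pan_middle (a point): the centre of the top face of the scale's fixed round metal pan, where the shaker must stand. Pan flat, rimless, 124 mm across, 6 mm thick, its top 64 mm above the counter. A dark ring 58 mm across (flush, only a mark) is concentric with it. The pan does not move or turn when used; the yaw of this frame means nothing. The shaker starts standing 26 to 34 mm off this point in any direction.
- scale: the fixed portion scale under the pan: white case 235 mm (x) by 180 mm (y), top deck 44 mm above the counter. Origin on the counter straight below the pan's centre; its -x axis points to its front, where the deck reaches 152 mm from the origin (83 mm to the back). The front deck carries a small black display (on the +y side, flat) and the only key (on the -y side).
- key (a joint): the round grey spring key on the scale's front deck: 0 = up, grows as it is pressed straight down, 0.006 m = fully down (about 4 N); springs back up when let go.
- key_top (a point): the centre of the top face of that key, 26 mm across; when up it lies 66 mm above the counter and stands 10 mm proud of its round black housing (42 mm across), on the front deck 120 mm ahead of (-x) and 40 mm to the -y side of the scale's origin; it moves down with the key.
- bottle_mid (a point): bystander, leave alone: red sauce bottle, 60 mm across, 170 mm high, standing; point on its axis 85 mm above the counter.
- ramekin_mid (a point): bystander, leave alone: small steel sauce bowl, 68 mm across, 42 mm high; point on its axis half-way up.
- probe_mid (a point): bystander, leave alone: red hand thermometer lying flat, body 75 by 46 by 22 mm with a thin steel probe 100 mm long along its +x; point at the body's middle.
Things that resemble listed ones, but are neither listed nor needed, are in the scene too. Leave any green or turquoise look-alike of the shaker alone.

How it is judged:
On the way, in this order (a step that is already met when the one before it is completed fails the run):
1. the shaker stands free and upright, its foot inside the ring (horizontal distance between shaker and pan_middle below 0.009 m and angle between shaker's own z axis and vertical below 0.08 rad and z of shaker in the frame of pan_middle between -0.003 and 0.003 m and linear speed of shaker below 0.01 m/s and contact force between anything else and shaker above 0.1 N and contact force between the fingers and shaker below 0.05 N), for 0.3 s.
2. the key is pressed fully down (value of joint key above 0.0045 m), for 0.05 s.
At the end, for the whole second after the job is handed in: the shaker stands upright (within 0.08 rad) and still on the pan, its axis within 9 mm of the pan's centre (foot inside the ring), after which the key has been pressed more than 4.5 of its 6 mm and is up again (horizontal distance between shaker and pan_middle below 0.009 m and angle between shaker's own z axis and vertical below 0.08 rad and z of shaker in the frame of pan_middle between -0.003 and 0.003 m and linear speed of shaker below 0.01 m/s and value of joint key below 0.0015 m); the robot touches nothing.
It fails at once if the shaker is pushed harder than a light tap (over 10 N), or squeezed (contact force between the arm and shaker above 10 N).
It fails at once if the shaker is lifted off the pan (z of shaker in the frame of pan_middle above 0.012 m).
It fails at once if the shaker is tipped over or knocked off the pan (angle between shaker's own z axis and vertical above 0.5 rad or z of shaker in the frame of pan_middle below -0.01 m).
It fails at once if the bottle, bowl or thermometer is disturbed (over 15 mm) (distance of any of bottle_mid, ramekin_mid, probe_mid from where it was at the start of the episode above 0.015 m).
It also fails if it takes over 48 s, if anything falls off the work surface, if the arm or the gripper's body presses on something with over 40 N, if the wrist force passes 120 N, or if a joint passes its speed limit or range.

## Working session

There is one attempt and no reset: what is moved stays moved. The work goes in short steps, each a Python script; the robot and the scene stay as the last script left them, time stands still between calls to the robot, and variables do not carry over. Pictures are saved under pics/ and viewed, at most 10 in all, crops included, and the job is handed in when it is done.

```bash
mkdir -p pics; ls
python3 - <<'E'
from workcell import *
import cv2,numpy as np
np.set_printoptions(precision=4,suppress=True)
for n in ("top","side"):
    f=grab_frame(n); cv2.imwrite(f"pics/{n}0.png",f[:,:,::-1])
    c=camera_info(n); print(n,c)
print(read_t(),read_tcp_pos(),read_ee_rot())
E
```

```text
pics
top {'vfov': 54.87856581556345, 'cx': 322.8848343837014, 'cy': 202.85828896256942, 'view': array([[ 0.0269, -0.9996, -0.0119,  0.0329],
       [-0.9981, -0.0262, -0.0561,  0.5911],
       [ 0.0557,  0.0134, -0.9984,  0.9339],
       [ 0.    ,  0.    ,  0.    ,  1.    ]])}
side {'vfov': 52.470067985823405, 'cx': 320.12730856706406, 'cy': 198.82534217585652, 'view': array([[ 0.9317, -0.3628, -0.0197, -0.5616],
       [-0.2354, -0.5613, -0.7934,  0.2354],
       [ 0.2768,  0.7438, -0.6083,  0.6469],
       [ 0.    ,  0.    ,  0.    ,  1.    ]])}
0.1 [0.2535 0.5708 0.2495] [-0.0002  0.2074  0.9783 -0.0008]
```

View pics/top0.png

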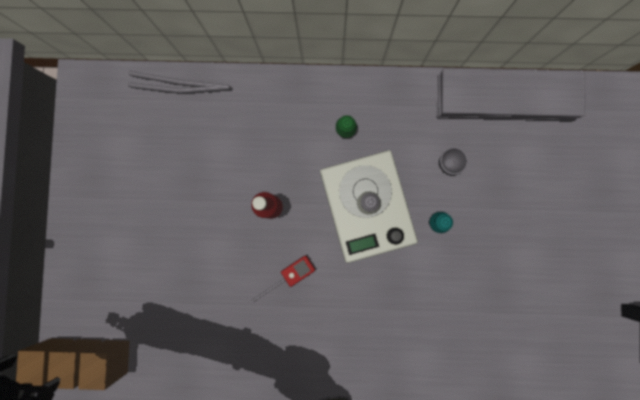

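View pics/side0.png

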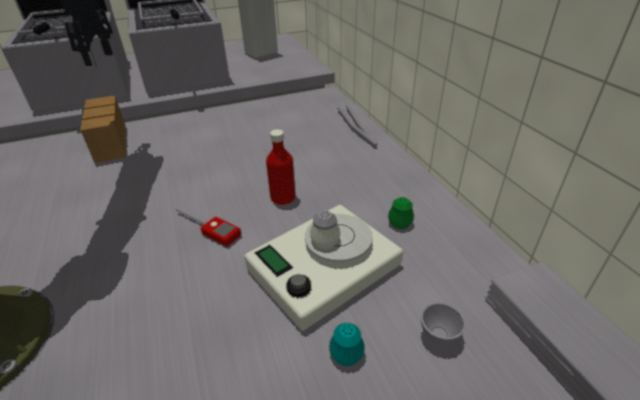

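The top view shows the pan centre near (365,191), the shaker near (369,203), the key at (395,236), the display at (362,244), the bottle at (266,204) and the bowl at (453,161). The green look-alike is at (346,127) and the turquoise one at (441,222). The side view shows the shaker standing upright on the front part of the pan. Next I'll get coarse positions from these pixels, then look closer with the wrist camera.

```bash
cat > h.py <<'E'
from workcell import *
import cv2,numpy as np
np.set_printoptions(precision=4,suppress=True)
def K(c):
    f=200/np.tan(np.radians(c["vfov"])/2); return np.array([[f,0,c["cx"]],[0,f,c["cy"]],[0,0,1]])
def back(c,uv,z):
    V=np.array(c["view"]);R,t=V[:3,:3],V[:3,3]
    o=-R.T@t; d=R.T@np.linalg.solve(K(c),[uv[0],uv[1],1]); return o+d*(z-o[2])/d[2]
def proj(c,P):
    V=np.array(c["view"]);q=K(c)@(V[:3,:3]@np.array(P)+V[:3,3]); return q[:2]/q[2]
def down(psi): # tool z down, tool x at world angle psi
    return np.array([0,np.cos(psi/2),np.sin(psi/2),0])
E
python3 - <<'E'
from h import *
c=camera_info("top")
for n,uv,z in [("c1",(321,170),.044),("c2",(390,151),.044),("c3",(416,243),.044),("c4",(346,262),.044),("pan",(365,191),.064),("shakerlid",(369,203),.122),("key",(395,236),.066),("disp",(362,244),.046),("bottle",(261,203),.17)]:
    print(n,back(c,uv,z)[:2])
s=camera_info("side")
print("side pan",back(s,(339,238),.064),"shaker lid",back(s,(324,214),.126),"key",back(s,(299,282),.066))
V=np.array(camera_info("wrist")["view"]);R=V[:3,:3]
print("wristcam pos",-R.T@V[:3,3],R, camera_info("wrist")["vfov"])
E
```

```text
c1 [0.6676 0.0549]
c2 [ 0.7179 -0.1101]
c3 [ 0.4988 -0.1756]
c4 [ 0.4493 -0.0104]
pan [ 0.6178 -0.0501]
shakerlid [ 0.5865 -0.0538]
key [ 0.5146 -0.1217]
disp [ 0.493  -0.0473]
bottle [0.5778 0.1748]
side pan [ 0.6187 -0.0572  0.064 ] shaker lid [ 0.5919 -0.0531  0.126 ] key [ 0.5173 -0.1294  0.066 ]
wristcam pos [0.1948 0.5967 0.3736] [[ 0.405   0.9143 -0.0021]
 [ 0.8834 -0.3906  0.2589]
 [ 0.2359 -0.1067 -0.9659]] 61.5585387992144
```

Scale yaw is about 16.6°. The two cameras agree on the pan centre at about (0.617,-0.052) and the key at about (0.514,-0.123). The shaker is about 29 mm off toward -x, so I'll push along +x. I'll use slightly parted fingertips as a two-point cradle, with the wrist camera on the far side.

Run:
```python
from h import *
for psi in (0,np.pi):
    for p in ([.51,-.052,.2],[.59,-.052,.09],[.514,-.123,.09]):
        print(psi,p,ik(p,down(psi)))
psi=0 if ik([.51,-.052,.2],down(0)) is not None else np.pi
if psi==0:
    movep([.51,-.052,.20],down(0)); move_gripper(.03)
    wait(.2)
    c=camera_info("wrist"); f=grab_frame("wrist"); cv2.imwrite("pics/w1.png",f[:,:,::-1]); np.savez("w1.npz",view=c["view"])
    print(read_t(),read_tcp_pos(),read_width(),proj(c,[.617,-.052,.064]))
    t=grab_frame("top"); cv2.imwrite("pics/t1.png",t[:,:,::-1])
```

```text
0 [0.51, -0.052, 0.2] [-0.3271  0.4302  0.553   1.8742 -0.2801  0.9145 -1.2129]
0 [0.59, -0.052, 0.09] [-0.281   0.6856  0.5408  1.792  -0.4735  0.7963 -1.0726]
0 [0.514, -0.123, 0.09] [-0.1344  0.6009  0.4977  1.9614 -0.4399  0.6866 -0.9348]
3.141592653589793 [0.51, -0.052, 0.2] [ 0.0714  0.3811 -0.0245  1.8693  0.0117  0.8914  1.612 ]
3.141592653589793 [0.59, -0.052, 0.09] [ 0.1586  0.624  -0.1778  1.786   0.153   0.7449  1.4718]
3.141592653589793 [0.514, -0.123, 0.09] [ 0.2441  0.5476 -0.0827  1.9566  0.0721  0.6402  1.6864]
3.325 [ 0.51  -0.052  0.2  ] 0.029730313280173264 [316.9877  50.1842]
```

View pics/w1.png

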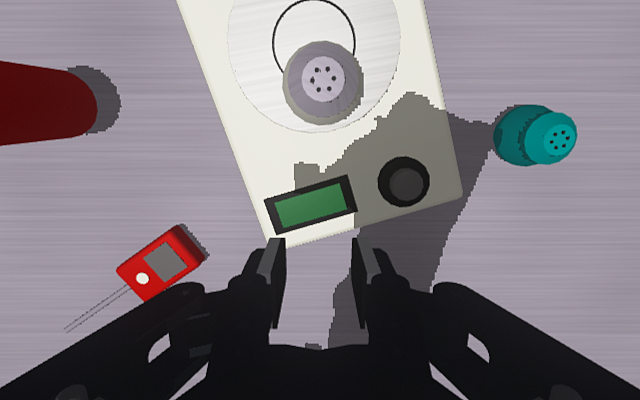

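The wrist view shows the pan spanning u 228–400 with its bottom at v 132, so its centre is about (314,44). The shaker body silhouette spans u 283–364 and v 41–124, with the lid centre at (323,78). The key is at (406,184).

Run:
```python
from h import *
c=dict(camera_info("wrist")); 
for n,uv,z in [("panL",(228,44),.064),("panR",(400,44),.064),("panbot",(314,132),.064),("ringL",(272.5,43),.064),("ringR",(355.5,43),.064),("ringtop",(314,-.5),.064),
  ("shL",(283,82),.084),("shR",(364,82),.084),("shbot",(323,124),.084),("shtop",(323,41),.084),("lid",(323,78),.126),("key",(406,184),.066)]:
    print(n,back(c,uv,z)[:2])
for n,img in(("top","t1"),):
    im=cv2.imread(f"pics/{img}.png"); cv2.imwrite("pics/t1c.png",cv2.resize(im[140:270,300:440],None,fx=4,fy=4,interpolation=cv2.INTER_CUBIC))
```

```text
panL [0.621  0.0115]
panR [ 0.6211 -0.1112]
panbot [ 0.5594 -0.0497]
ringL [ 0.6217 -0.0203]
ringR [ 0.6218 -0.0795]
ringtop [ 0.6494 -0.0499]
shL [ 0.5939 -0.029 ]
shR [ 0.594  -0.0839]
shbot [ 0.5662 -0.0562]
shtop [ 0.6195 -0.056 ]
lid [ 0.5929 -0.0555]
key [ 0.5194 -0.122 ]
```

The pan is at (0.621,-0.050), with diameters measured at 122.7 mm and 59 mm against the true 124 and 58. The shaker is at (0.593,-0.056), diameter 55 against 54, 29 mm off centre as specified. The key matches its model position. I'll push along the line from shaker to pan, stopping short to check.

Run:
```python
from h import *
P=np.array([.621,-.050]);S=np.array([.593,-.056]); d=(P-S)/np.linalg.norm(P-S); psi=np.arctan2(d[1],d[0])
q=down(psi); z=.088
a=S-.052*d; b=P-.0395*d
movep([*a,.16],q); line_to([*a,z],velocity=.08,guard=6); print(read_tcp_pos(),read_t())
print(line_to([*b,z],velocity=.02,guard=4),read_tcp_pos(),read_contact_force(),read_t())
wait(.2)
c=camera_info("wrist"); f=grab_frame("wrist"); cv2.imwrite("pics/w2.png",f[:,:,::-1])
print(proj(c,[*P,.064]),proj(c,[*P,.084]),proj(c,[*P,.126]),psi)
```

```text
[ 0.5425 -0.067   0.0885] 4.7583
False [ 0.5824 -0.0583  0.088 ] [-0.6582  0.4526  0.0217] 6.9667
[315.903  170.5234] [315.5829 179.6197] [314.4632 211.4321] 0.21109333322274632
```

View pics/w2.png

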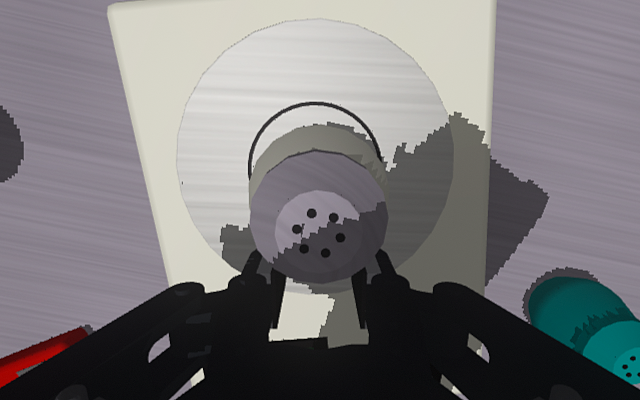

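The wrist view shows the pan spanning u 177–453, with its top at v 18 and bottom at about 293. The ring's top is at v 102. The lid rim spans u 250–388 and v 150–284, and the body's far edge is at v 122. The shaker is upright in the finger cradle, short of the centre.

Run:
```python
from h import *
c=camera_info("wrist")
for n,uv,z in [("panL",(177,156),.064),("panR",(453,156),.064),("pantop",(315,18),.064),("panbot",(315,293),.064),("ringtop",(315,102),.064),
 ("lidL",(250,217),.114),("lidR",(388,217),.114),("lidtop",(319,150),.114),("lidbot",(319,284),.114),("holes",(319,232),.126),("bodytop",(317,122),.086)]:
    print(n,back(c,uv,z)[:2])
print("tcp",read_tcp_pos())
```

```text
panL [0.6145 0.0113]
panR [ 0.6401 -0.1078]
pantop [ 0.6812 -0.0368]
panbot [ 0.5611 -0.0623]
ringtop [ 0.6497 -0.0435]
lidL [ 0.6115 -0.0317]
lidR [ 0.6204 -0.0731]
lidtop [ 0.6359 -0.0481]
lidbot [ 0.5936 -0.0572]
holes [ 0.6155 -0.0524]
bodytop [ 0.6426 -0.046 ]
tcp [ 0.5824 -0.0582  0.088 ]
```

Pan centre re-measured at (0.6212,-0.0496), and the shaker at (0.6155,-0.0522). The TCP-to-shaker distance is 33.6 mm, as predicted. I'll push the remaining 6 mm, back off and check.

Run:
```python
from h import *
p=read_tcp_pos(); d=np.array([.978,.209]); P=np.array([.6212,-.0496])
print(line_to([p[0]+.0058,p[1]+.0024,.088],velocity=.012,guard=4)); wait(.2)
p=read_tcp_pos(); line_to([*(p[:2]-.03*d),.088],velocity=.04); p=read_tcp_pos(); line_to([*(p[:2]-.01*d),.16],velocity=.1); wait(.3)
c=camera_info("wrist"); f=grab_frame("wrist"); cv2.imwrite("pics/w3.png",f[:,:,::-1]); print(read_t(),read_tcp_pos())
print(proj(c,[*P,.064]),proj(c,[*P,.084]),proj(c,[*P,.116]))
```

```text
False
10.2167 [ 0.5492 -0.0642  0.1596]
[317.8938  96.6376] [317.8726  95.4121] [317.8278  92.8356]
```

View pics/w3.png

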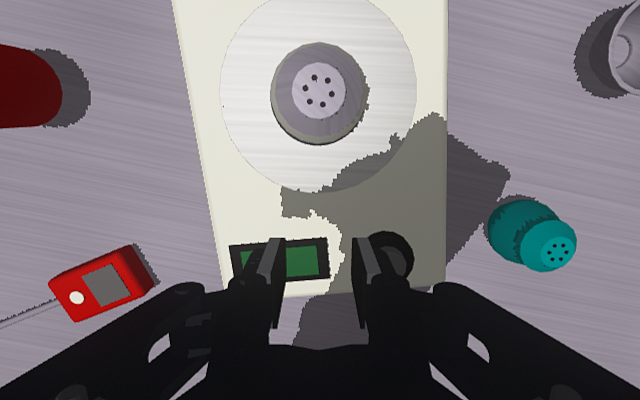

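The shaker is upright and free. Its body spans u 270–369 and v 42–145, centre (319.5,93.5), against a target of (317.9,95.4), so it is within about 2 mm and covers the ring. Now the key.

Run:
```python
from h import *
q=down(.211); k=[.5185,-.1222]
move_gripper(0.0); movep([*k,.13],q); line_to([*k,.095],velocity=.08)
f0=np.array(read_contact_force())
print(line_to([*k,.077],velocity=.015,guard=12),read_tcp_pos(),np.array(read_contact_force())-f0)
wait(.2); print(read_tcp_pos(),np.array(read_contact_force())-f0)
line_to([*k,.13],velocity=.08); movep([.47,-.12,.2],q); wait(.3)
f=grab_frame("wrist"); cv2.imwrite("pics/w4.png",f[:,:,::-1]); c=camera_info("wrist"); print(read_t(),proj(c,[.6212,-.0496,.084]))
```

```text
True [ 0.5185 -0.1222  0.0791] [-0.8976  2.1088  7.9016]
[ 0.5185 -0.1222  0.079 ] [-1.3421  0.7273  8.7544]
14.3833 [256.1825 -54.4103]
```

View pics/w4.png

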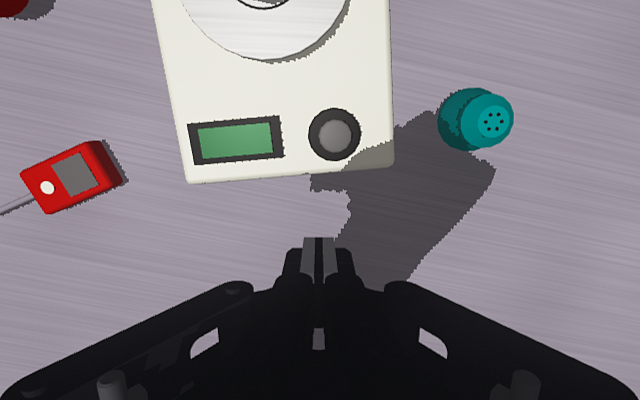

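The key at (335,134) is up again and the arm is clear. The press bottomed out at exactly the expected 6 mm with about 8.8 N, above the 4 N spring. Handing in.

```bash
python3 -c "
from workcell import *
print(job_done())"
```

```text
the job is handed in; nothing more can be done
None
```

The job is handed in: the shaker stood upright within about 2 mm of the pan's centre when last measured (just before the key press), and the key was pressed to its stop and came back up. I don't have the judge's verdict.

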